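# Let the tin's shelf down by its ratchet pawl

## Task

On the worktop stands a small twin crank lift: one of its two raised shelves carries the tomato tin, the other the jam jar, and each is held up by a ratchet wheel and a pawl with a wooden grip at its end. Lift the pawl on the tin's side by its grip and hold it up, so that the crank turns back by itself and lets the tin slowly down, until its shelf is all the way at the bottom; then put the pawl back down on its wheel and let go. Do not touch the tin or the jar, and leave the jar's shelf up.

Things in the scene. Friction and masses are not known exactly. Their poses are not given: they have to be found in the camera images.
- tomato_tin: Closed metal tin, paper label; cylinder 76 mm across, 110 tall, loose, 0.3-0.65 kg. Origin: centre of underside, z up. It stands on the left or right shelf of the lift, behind the pawl on its own side. Underside 103 mm above the worktop with the shelf up, 29 when fully down. While its pawl is held up the gear lets it sink by itself at 10-18 mm/s (4-8 s).
- jam_jar: Glass jar of red jam with a screw lid, 71 mm across, 110 tall, loose, 0.45 kg. Origin: centre of underside, 103 mm above the worktop. It stands on the other shelf. Shelf centres lie 94 mm apart, each straight behind its pawl's grip (194 mm along the grip's x).
- left_pawl_grip (a point): Left pawl's grip: centre of a dark wooden roller, 22 mm thick, 30 long, across the end of a thin level steel arm; 180 mm above the worktop when down. y: along the roller, to the left, parallel to the lift's front; pinch its two flat ends along y. x: along the arm to the hinge, 145 mm away and 10 lower. Free beside and above. Its crank is on the lift's left side.
- right_pawl_grip (a point): Right pawl's grip, the same as the left, 90 mm from it. Either pawl hinges freely (0.5 N at the grip) and its grip swings up about its hinge (parallel to y) by at most 75 mm. From 30 mm of rise it is clear of its ratchet wheel; hold at 40 to 60. Let down, it drops back into the wheel by its own weight. Hood (0.73 m up, left) and tiled pier (right) flank it: swing in with arm drawn in.
Mind the look-alikes: they are no part of the job. Leave any turquoise look-alike of the jam_jar alone.

How it is judged:
By the outcome, as a careful person would: the job done as asked, in the order asked, and still so for the second after the job is handed in, with the robot touching nothing.
It also fails if it takes over 43 s, if anything falls off the work surface, if the arm or the gripper's body presses on something with over 40 N, if the wrist force passes 120 N, or if a joint passes its speed limit or range.

## Robot

A 6-joint arm with a two-finger parallel gripper is mounted at the origin on a cart in front of the work surface, level with it; the furniture and walls round the work are solid. World frame = base frame: x ahead of the robot, y to its left, z up, the work surface at z = 0. Lengths are in m, angles in degrees, forces in N, time in s.
With the tool pointing down it reaches from about 0.375 to 0.825 m from the base axis. Payload 5.5 kg.
Tool frame: the origin (TCP) lies at the very end of the fingers, on their centre line; the grasp point (between the pads) lies ctrl.grasp_offset behind it (ctrl.grasp_offset is the distance from the TCP to the grasp point, in m); z points along the fingers, y is the line along which they close (so a half turn about z gives the same grasp; the last joint's range is limited). The gripper opens to 85 mm and grips with 20 to 120 N. Pads are 22 mm wide; open, the fingers measure 114 mm over their backs; the gripper's body (76 mm by 85 mm) begins 54 mm behind the grasp point. The pads swing forward as they close: fully open they stand 13 mm farther back than shut.
Start: joints at [65.374, 17.962, -2.699, 69.339, 0, 90], TCP at [0.25, 0.545, 0.231] pointing down, gripper open.
Joint ranges: [-152.73, 152.73], [-39.44, 99.34], [-58.76, 71.6], [-118.89, 123.64], [-81.53, 83.1], [-180, 180]. Speed limits (degrees/s): [136.94, 136.94, 172.46, 180, 180, 180].

## Interface

Orientations are given as a 3x3 rotation matrix whose columns are the frame's x, y, z axes.
In Python, from station import ctrl gives the robot as it stands.
- The arm moves only by the tool arm_command, never from a script. Its argument "deltas" is a list of rows, each a list of 3 entries, a list of its own where there are three numbers: the opening, from 0 (shut) to 1 (fully open), then the shift along the tool's x, y, z as a fraction of full scale, then the turn, a rotation vector about the tool's x, y, z as a fraction of full scale. In form: [[claw, [x, y, z], [ax, ay, az]], ...]. A call has 1 to 10 rows; each row is the pose to reach, as a shift and turn from the pose commanded when the call began, along the tool's axes at that moment; what a row does not reach only later rows make up. Full scale, the value 1, is 0.75 m for a shift and 0.5 rad for a turn. A row lasts 1/12 s, in which the tool goes at most 41.7 mm and 7.16 degrees, less where a joint would pass 70% of its speed; a pose out of reach is approached as far as the arm can. A call with a number of a shift or a turn outside -1 to 1 is refused whole. A call with a gripper value outside its range is refused whole. The fingers move at their own pace and stop on an object; "squeeze" is the grip in N (left out, the last holds). Time passes only in rows, so rows that repeat a pose let the fingers close. It gives the time, the measured TCP pose, the force, the opening and the grip force at its end, in the units of the state.
- ctrl.sense(): the state, without advancing time (a new reading comes with each control period).
- ctrl.capture(name): name is "scene" or "top" or "wrist"; returns (picture, depth): 400x640x3 uint8, red, green, blue; 400x640 float32, m along the optical axis (not along the pixel's ray), 0 where there is no reading.
- ctrl.calibration(name): a dict with "camera_matrix" (3x3 intrinsics, pixels), "rvec" (rotation vector, rad) and "tvec" (3), from world to camera coordinates, as OpenCV has them. Camera axes: x right, y down, z forward; pixel columns grow to the right and rows downward; lengths in m; the calibration is good to about 2 mm. A picture is of the moment at which its call begins: read the wrist's pose just before it. calibration takes no time and is no camera call; for the wrist camera it gives the pose at the moment of the call.
- ctrl.job_done(): hands the job in; it is judged then, once.
Trained networks look in the newest picture that a camera, given by its name, has taken for a name from the list of things; names that differ only in an ending like _2 or _b are one class to them, and where a whole thing is asked for, a point or a joint stands for the part that bears it (a point fixed in the world has none). Each returns a list of dicts, best first, with "conf" (0 to 1); they miss things now and then, are a little off and sometimes report something else, mostly with a low value. They report only what shows in the picture. A call takes as long as a camera call. They do not tell look-alikes from the thing itself.
- ctrl.recognise(thing, camera): "point" ([x, y, z] in m, in the coordinates of the camera as it stood for that picture, good to about 4 mm: the middle of the surface that is visible of it).
- ctrl.cut_out(thing, camera): "mask" (400x640 bool, what is visible of it).
The state is a dict: "clock": time; "joint_pos": joint angles; "qvel": joint speeds; "tau": joint torques, N m; "tool_pos": TCP position; "ee_rot": TCP orientation; "force": force on the tool from outside, world axes, zero at the start; "wrist_torque": the same for the moment, N m; "gripper_width": finger opening in m; "finger_force": force on a finger pad.
Only numpy, scipy, OpenCV 4.12 (cv2) and the standard library are available. Lean on these libraries where they do the work, as an engineer would, in place of code of your own. Each camera call takes 0.05 s, during which the arm holds its last target. There are 200 camera calls.

## Working session

There is one attempt and no reset: what is moved stays moved. The work goes in short steps, Python scripts to look and compute and a tool call to move; the robot and the scene stay as the last step left them, time stands still between calls to the robot, and variables do not carry over. Pictures are saved under pics/ and viewed, at most 10 in all, crops included, and the job is handed in when it is done.

Besides the shell and the picture viewer there is one more tool, called after "Request:" as name(argument=value, ...), one argument or row to a line, values as JSON. arm_command: Moves the arm, as the interface text tells. Its arguments: {"type":"object","properties":{"deltas":{"type":"array","items":{"type":"array"}},"squeeze":{"type":"number"}},"required":["deltas"]}

```bash
ls; mkdir -p pics
cat > h.py <<'E'
import numpy as np, cv2
from station import ctrl
def world(name,p):
    c=ctrl.calibration(name); R=cv2.Rodrigues(np.array(c["rvec"],float))[0]
    return R.T@(np.array(p,float)-np.array(c["tvec"],float).ravel())
def pix(name,p):
    c=ctrl.calibration(name)
    return cv2.projectPoints(np.array([p],float),np.array(c["rvec"],float),np.array(c["tvec"],float),np.array(c["camera_matrix"],float),None)[0].ravel()
def cloud(name,d):
    c=ctrl.calibration(name); K=np.array(c["camera_matrix"]);R=cv2.Rodrigues(np.array(c["rvec"],float))[0]
    v,u=np.mgrid[:400,:640]
    P=np.stack([(u-K[0,2])/K[0,0]*d,(v-K[1,2])/K[1,1]*d,d],-1)-np.array(c["tvec"],float).ravel()
    return P@R
E
python3 - <<'E'
from h import *
s=ctrl.sense(); print(s, ctrl.grasp_offset)
for n in ["scene","top"]:
    im,d=ctrl.capture(n); cv2.imwrite(f"pics/{n}1.png",im[:,:,::-1]); np.savez(f"{n}.npz",im=im,d=d)
    for t in ["tomato_tin","jam_jar","left_pawl_grip","right_pawl_grip"]:
        for r in ctrl.recognise(t,n)[:3]:
            w=world(n,r["point"]); print(n,t,round(r["conf"],2),w.round(3),pix(n,w).round())
E
```

```text
pics
{'clock': 0.0, 'joint_pos': array([ 6.53747054e+01,  1.80027394e+01, -2.75331225e+00,  6.93395026e+01,
        1.21723575e-04,  9.00019156e+01]), 'qvel': array([ 0.01570928,  0.01379195,  0.05366059,  0.09253978, -0.01947567,
       -0.1168285 ]), 'tau': array([-2.05202468e-04, -5.39594579e+01,  3.39745045e+01,  1.90872699e-02,
       -6.58230965e-05,  1.12530921e-05]), 'tool_pos': array([0.24977273, 0.54491693, 0.23045676]), 'ee_rot': array([[-9.09038310e-01,  4.16711970e-01, -6.96847190e-04],
       [ 4.16712552e-01,  9.09037047e-01, -1.51517413e-03],
       [ 2.06871531e-06, -1.66773630e-03, -9.99998609e-01]]), 'force': array([0.55614703, 0.05518114, 0.5165449 ]), 'wrist_torque': array([-0.00759719, -0.00010102, -0.00631548]), 'finger_force': 0.0, 'gripper_width': 0.08581019079715613} 0.0187
scene tomato_tin 0.77 [ 0.57  -0.391  0.193] [369. 150.]
scene jam_jar 0.97 [ 0.493 -0.416  0.189] [408. 161.]
scene jam_jar 0.74 [ 0.705 -0.327  0.077] [300. 183.]
scene left_pawl_grip 0.62 [ 0.523 -0.245  0.18 ] [343. 203.]
scene right_pawl_grip 0.62 [ 0.436 -0.282  0.182] [396. 212.]
top tomato_tin 0.6 [ 0.533 -0.27   0.176] [313. 223.]
top tomato_tin 0.56 [ 0.581 -0.402  0.212] [379. 198.]
top jam_jar 0.89 [ 0.499 -0.436  0.216] [397. 239.]
top jam_jar 0.87 [ 0.707 -0.339  0.107] [344. 148.]
top left_pawl_grip 0.71 [ 0.53  -0.273  0.18 ] [314. 224.]
top right_pawl_grip 0.84 [ 0.434 -0.306  0.184] [330. 271.]
```

View pics/scene1.png

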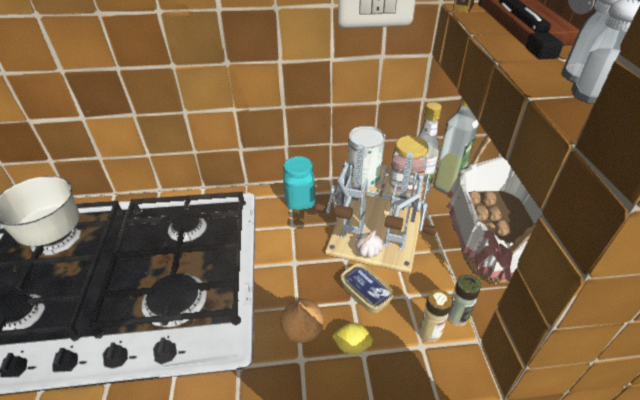

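View pics/top1.png

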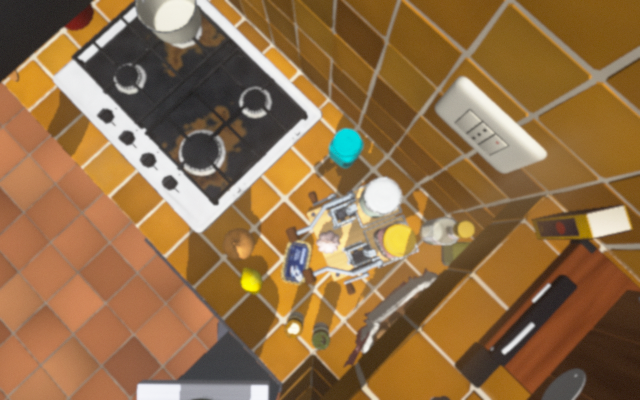

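The tin (white, scene 365,150; top 382,196) is on the left shelf. The jar with the yellow lid is on the right shelf (scene 410,155), and the turquoise look-alike stands at scene (300,183). There are two grip rollers: left at scene about (343,212), right at about (395,222). The left one fits because it sits straight in front of the tin. I'll enlarge it and measure.

Run:
```python
from h import *
a=[]
for n,(u0,v0,u1,v1) in [("scene",(310,110,460,280)),("top",(270,160,420,300))]:
    f=np.load(n+".npz"); im=f["im"]; P=cloud(n,f["d"])
    c=cv2.resize(im[v0:v1,u0:u1],(390,560 if 0 else 440),interpolation=cv2.INTER_CUBIC); a.append(c)
    ctrl.capture(n)
    for t in ["left_pawl_grip","right_pawl_grip","tomato_tin","jam_jar"]:
        for r in ctrl.cut_out(t,n)[:2]:
            m=r["mask"]; v,u=np.nonzero(m); Q=P[m]; 
            print(n,t,round(r["conf"],2),m.sum(),"uv",u.min(),u.max(),v.min(),v.max(),np.median(Q,0).round(3))
            if "grip" in t:
                k=(Q[:,2]>.16)&(Q[:,2]<.2); print("   z~.18",k.sum(),Q[k].mean(0).round(3),Q[k].min(0).round(3),Q[k].max(0).round(3))
            else:
                k=Q[:,2]>Q[:,2].max()-.012; print("   top",k.sum(),Q[k].mean(0).round(3), cv2.minEnclosingCircle(Q[k][:,:2].astype(np.float32)))
cv2.imwrite("pics/crop.png",np.hstack(a)[:,:,::-1])
```

```text
scene left_pawl_grip 0.88 423 uv 334 351 162 219 [ 0.52  -0.243  0.181]
   z~.18 412 [ 0.534 -0.258  0.182] [ 0.493 -0.351  0.162] [ 0.595 -0.211  0.191]
scene right_pawl_grip 0.77 453 uv 384 421 177 229 [ 0.434 -0.282  0.181]
   z~.18 435 [ 0.432 -0.296  0.182] [ 0.411 -0.402  0.173] [ 0.455 -0.245  0.193]
scene tomato_tin 0.98 1592 uv 348 384 126 187 [ 0.569 -0.392  0.195]
   top 6 [0.197 0.214 0.707] ((0.19686754047870636, 0.2140280157327652), 9.999999747378752e-05)
scene jam_jar 0.96 1503 uv 283 315 157 209 [ 0.707 -0.325  0.08 ]
   top 6 [0.197 0.214 0.707] ((0.19686754047870636, 0.2140280157327652), 9.999999747378752e-05)
scene jam_jar 0.94 1548 uv 389 427 136 196 [ 0.496 -0.415  0.188]
   top 5 [0.197 0.214 0.707] ((0.19686754047870636, 0.2140280157327652), 9.999999747378752e-05)
top left_pawl_grip 0.98 542 uv 285 354 193 242 [ 0.534 -0.27   0.181]
   z~.18 470 [ 0.54  -0.273  0.183] [ 0.493 -0.356  0.16 ] [ 0.596 -0.213  0.193]
top right_pawl_grip 0.7 481 uv 302 382 260 284 [ 0.434 -0.305  0.182]
   z~.18 473 [ 0.434 -0.315  0.183] [ 0.408 -0.413  0.161] [ 0.457 -0.249  0.194]
top right_pawl_grip 0.67 1283 uv 359 400 178 218 [ 0.581 -0.404  0.21 ]
   z~.18 85 [ 0.567 -0.383  0.18 ] [ 0.55  -0.417  0.16 ] [ 0.6   -0.371  0.2  ]
top tomato_tin 0.64 1264 uv 359 400 178 217 [ 0.581 -0.404  0.21 ]
   top 2 [ 0.494 -0.287  0.973] ((0.4938392639160156, -0.2866690754890442), 9.999999747378752e-05)
top tomato_tin 0.31 1279 uv 373 415 220 259 [ 0.498 -0.433  0.212]
   top 4 [ 0.494 -0.287  0.973] ((0.4938392639160156, -0.2866690754890442), 9.999999747378752e-05)
top jam_jar 0.98 996 uv 328 362 129 168 [ 0.711 -0.342  0.109]
   top 4 [ 0.494 -0.287  0.973] ((0.4938392639160156, -0.2866690754890442), 9.999999747378752e-05)
top jam_jar 0.97 1309 uv 373 416 221 259 [ 0.498 -0.432  0.212]
   top 4 [ 0.494 -0.287  0.973] ((0.4938392639160156, -0.2866690754890442), 9.999999747378752e-05)
```

View pics/crop.png

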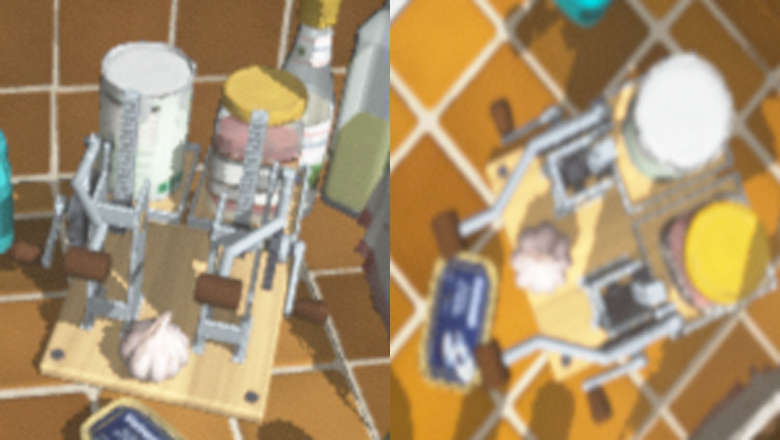

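The crop shows the left pawl's roller at scene ~(344,212), top ~(292,234), and the right one at scene ~(394,222), top ~(308,276). The crank knobs are separate, at scene (320,207) and (429,229). The left roller is the one in front of the tin, so that is the target. Next I'll measure it precisely.

Run:
```python
from h import *
for n,B in [("scene",{"L":(333,203,356,221),"R":(384,214,407,232)}),("top",{"L":(282,224,303,246),"R":(298,266,319,288)})]:
    f=np.load(n+".npz"); im=f["im"].astype(int); P=cloud(n,f["d"])
    for k,(a,b,c,d) in B.items():
        q=P[b:d,a:c].reshape(-1,3); col=im[b:d,a:c].reshape(-1,3)
        m=(q[:,2]>.165)&(q[:,2]<.2)&(col[:,0]-col[:,2]>25)
        Q=q[m]; e=cv2.minAreaRect(Q[:,:2].astype(np.float32))
        print(n,k,m.sum(),Q.mean(0).round(4),Q[:,2].max().round(3),[np.round(x,4) for x in e])
    for k,(a,b,c,d) in {"scene":{"tin":(345,122,388,190),"jar":(386,132,430,200)},"top":{"tin":(357,175,403,222),"jar":(370,218,418,262)}}[n].items():
        q=P[b:d,a:c].reshape(-1,3); q=q[(q[:,2]>.208)&(q[:,2]<.22)]
        w=q[:,:2]; med=np.median(w,0); w=w[np.linalg.norm(w-med,axis=1)<.045]
        print(n,k,len(w),w.mean(0).round(4),[np.round(x,4) for x in cv2.minEnclosingCircle(w.astype(np.float32))])
```

```text
scene L 199 [ 0.5075 -0.2216  0.1856] 0.191 [array([ 0.5099, -0.2251]), array([0.0298, 0.0213]), np.float64(22.1919)]
scene R 207 [ 0.4251 -0.2555  0.1855] 0.193 [array([ 0.4279, -0.2615]), array([0.0298, 0.0257]), np.float64(22.8846)]
scene tin 584 [ 0.5883 -0.4078] [array([ 0.5867, -0.4069]), np.float64(0.0386)]
scene jar 505 [ 0.5002 -0.4376] [array([ 0.5013, -0.4386]), np.float64(0.0339)]
top L 148 [ 0.5079 -0.2275  0.189 ] 0.193 [array([ 0.5094, -0.231 ]), array([0.0296, 0.0305]), np.float64(20.7428)]
top R 156 [ 0.4252 -0.2624  0.1887] 0.194 [array([ 0.4265, -0.2662]), array([0.0301, 0.0309]), np.float64(20.3321)]
top tin 1054 [ 0.5854 -0.4084] [array([ 0.5853, -0.4083]), np.float64(0.0374)]
top jar 869 [ 0.498  -0.4397] [array([ 0.4977, -0.4399]), np.float64(0.033)]
```

Run:
```python
from h import *
Q=[]
for n in ["scene","top"]:
    f=np.load(n+".npz"); P=cloud(n,f["d"]); Q.append(P[f["d"]>.05])
    c=ctrl.calibration(n); R=cv2.Rodrigues(np.array(c["rvec"],float))[0]; print(n,"cam at",(-R.T@np.ravel(c["tvec"])).round(2))
Q=np.vstack(Q)
y=np.array([.927,.375]); x=np.array([.375,-.927]); g=np.array([.508,-.225])
L=np.c_[(Q[:,:2]-g)@x,(Q[:,:2]-g)@y,Q[:,2]]
print("max height mm local; rows x' -60..160, cols y' -140..100 step 20")
for a in range(-60,180,20):
    print(a,[int(1000*max(L[(L[:,0]*1000//20==a//20)&(L[:,1]*1000//20==b//20)&(L[:,2]<.6)][:,2],default=0)) for b in range(-140,100,20)])
print("coarse world max height; x 0.1..0.9 rows, y -.7...7 cols")
for a in np.arange(.1,.9,.1):
    print(round(a,1),[int(100*max(Q[(Q[:,0]>=a)&(Q[:,0]<a+.1)&(Q[:,1]>=b)&(Q[:,1]<b+.1)&(Q[:,2]<1.2)][:,2],default=0)) for b in np.arange(-.7,.7,.1)])
```

```text
scene cam at [0.2  0.21 0.71]
top cam at [ 0.49 -0.29  0.97]
max height mm local; rows x' -60..160, cols y' -140..100 step 20
-60 [6, 26, 27, 26, 27, 25, 4, 5, 5, 5, 4, 5]
-40 [4, 27, 27, 26, 25, 26, 27, 5, 4, 4, 5, 4]
-20 [3, 190, 192, 191, 26, 26, 193, 193, 4, 5, 5, 6]
0 [4, 193, 193, 192, 27, 26, 193, 192, 4, 4, 4, 2]
20 [3, 3, 185, 4, 44, 40, 186, 186, 3, 3, 5, 4]
40 [18, 186, 185, 54, 60, 61, 183, 185, 18, 16, 5, 4]
60 [178, 184, 182, 55, 72, 63, 50, 184, 182, 121, 121, 3]
80 [181, 183, 156, 156, 60, 58, 157, 155, 182, 130, 4, 5]
100 [180, 179, 144, 156, 19, 19, 156, 156, 180, 139, 3, 4]
120 [178, 182, 234, 157, 18, 18, 234, 235, 180, 127, 4, 5]
140 [180, 181, 232, 183, 113, 112, 115, 182, 181, 172, 3, 4]
160 [188, 216, 216, 215, 205, 216, 214, 214, 214, 114, 4, 5]
coarse world max height; x 0.1..0.9 rows, y -.7...7 cols
0.1 [0, 0, 0, 15, 53, 46, 0, 0, 0, -88, -88, -88, -88, -88]
0.2 [49, 50, 54, 54, 58, 0, 0, -9, 0, -88, -88, -88, -88, -88]
0.3 [57, 57, 45, 43, 10, 5, 4, 0, -9, 0, -88, -88, -88, -88]
0.4 [51, 54, 43, 23, 19, 6, 8, 0, 0, -9, 0, -89, -88, -88]
0.5 [59, 63, 21, 23, 19, 6, 74, 1, 0, 0, 0, 0, -89, -88]
0.6 [0, 71, 70, 21, 12, 77, 76, 5, 3, 1, 0, 0, 0, -88]
0.7 [0, 0, 66, 55, 5, 5, 5, 4, 5, 3, 1, 0, 0, 0]
0.8 [0, 0, 0, 51, 44, 5, 5, 5, 5, 5, 1, 1, 0, 0]
```

```bash
cat >> h.py <<'E'
from scipy.spatial.transform import Rotation as Ro
def plan(pos,yang=None):
    s=ctrl.sense(); R=np.array(s["ee_rot"]); d=R.T@(np.array(pos)-s["tool_pos"])
    a=np.radians(yang); y=np.array([np.cos(a),np.sin(a),0]); z=np.array([0,0,-1.]); T=np.c_[np.cross(y,z),y,z]
    w=Ro.from_matrix(R.T@T).as_rotvec()
    print("clk",s["clock"],"at",s["tool_pos"].round(4),"shift",(d/.75).round(4),"dist",np.linalg.norm(d).round(3),"turn",(w/.5).round(3),"J",s["joint_pos"].round(1),"F",s["force"].round(1),"w",round(s["gripper_width"],4))
E
python3 -c "
from h import *
plan([.40,.12,.29],22)"
```

```text
clk 1.0 at [0.25   0.5454 0.2313] shift [-0.4182 -0.4323 -0.0783] dist 0.455 turn [-0.     0.     1.514] J [65.4 18.  -2.7 69.3  0.  90. ] F [-0.1 -0.3 -0. ] w 0.0856
```

Request:
arm_command(
  deltas=[
    [1,[-0.418,-0.432,-0.078],[0,0,0.9]],
    [1,[-0.418,-0.432,-0.078],[0,0,0.9]],
    [1,[-0.418,-0.432,-0.078],[0,0,0.9]],
    [1,[-0.418,-0.432,-0.078],[0,0,0.9]],
    [1,[-0.418,-0.432,-0.078],[0,0,0.9]],
    [1,[-0.418,-0.432,-0.078],[0,0,0.9]],
    [1,[-0.418,-0.432,-0.078],[0,0,0.9]],
    [1,[-0.418,-0.432,-0.078],[0,0,0.9]],
    [1,[-0.418,-0.432,-0.078],[0,0,0.9]],
    [1,[-0.418,-0.432,-0.078],[0,0,0.9]],
  ],
  squeeze=25,
)

```text
clock: 1.83
tool_pos: [0.3877, 0.1539, 0.2855]
ee_rot: [[-0.638, 0.77, 0.001], [0.77, 0.638, 0.0], [-0.0, 0.001, -1.0]]
force: [0.5, 0.3, 0.5]
gripper_width: 0.0856
finger_force: 0.0
```

```bash
python3 -c "
from h import *
plan([.508,-.225,.255],22)"
```

```text
clk 1.8333 at [0.3877 0.1539 0.2855] shift [-0.4915 -0.1986  0.0407] dist 0.399 turn [0.002 0.    0.615] J [ 21.7  -3.  -19.8  73.1  -0.   72. ] F [0.5 0.3 0.5] w 0.0856
```

Request:
arm_command(
  deltas=[
    [1,[-0.45,-0.18,0.02],[0,0,0.615]],
    [1,[-0.45,-0.18,0.02],[0,0,0.615]],
    [1,[-0.45,-0.18,0.02],[0,0,0.615]],
    [1,[-0.45,-0.18,0.02],[0,0,0.615]],
    [1,[-0.45,-0.18,0.02],[0,0,0.615]],
    [1,[-0.45,-0.18,0.02],[0,0,0.615]],
    [1,[-0.45,-0.18,0.02],[0,0,0.615]],
    [1,[-0.45,-0.18,0.02],[0,0,0.615]],
    [1,[-0.45,-0.18,0.02],[0,0,0.615]],
    [1,[-0.45,-0.18,0.02],[0,0,0.615]],
  ],
)

```text
clock: 2.67
tool_pos: [0.4997, -0.1955, 0.2691]
ee_rot: [[-0.369, 0.929, 0.0], [0.929, 0.369, -0.002], [-0.002, -0.001, -1.0]]
force: [-0.7, 0.8, -0.0]
gripper_width: 0.0856
finger_force: 0.0
```

Run:
```python
from h import *
im,d=ctrl.capture("wrist"); cv2.imwrite("pics/w1.png",im[:,:,::-1]); np.savez("wrist.npz",im=im,d=d)
for t in ["left_pawl_grip","right_pawl_grip"]:
    for r in ctrl.recognise(t,"wrist")[:3]:
        w=world("wrist",r["point"]); print(t,round(r["conf"],2),w.round(4),pix("wrist",w).round())
print("proj",pix("wrist",[.508,-.225,.18]))
plan([.508,-.225,.255],22)
```

```text
left_pawl_grip 0.84 [ 0.5152 -0.2367  0.1862] [315. 256.]
right_pawl_grip 0.97 [ 0.4248 -0.2546  0.1886] [208. 240.]
proj [311.8342791  239.43466486]
clk 2.8167 at [ 0.4982 -0.1903  0.2697] shift [-0.0478 -0.0051  0.0195] dist 0.039 turn [-0.001 -0.002 -0.003] J [-20.9  10.1  -7.9  72.1   0.   47.2] F [-0.6  0.5  0.4] w 0.0853
```

View pics/w1.png

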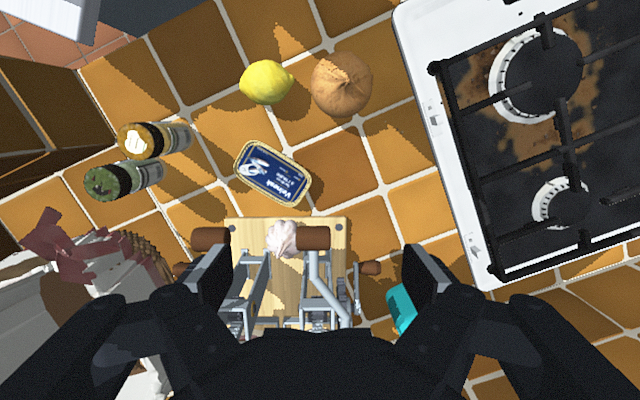

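The left roller is at (313,238) in the wrist picture, matching my projected point (312,239). The right roller is at (210,238), clear of the open fingers. I'll move above the left one and descend, settling before closing.

Run:
```python
from h import *
f=np.load("wrist.npz"); P=cloud("wrist",f["d"]); im=f["im"].astype(int)
q=P[226:252,295:332].reshape(-1,3); c=im[226:252,295:332].reshape(-1,3)
Q=q[(q[:,2]>.165)&(q[:,2]<.2)&(c[:,0]-c[:,2]>25)]
print(len(Q),Q.mean(0).round(4),[np.round(v,4) for v in cv2.minAreaRect(Q[:,:2].astype(np.float32))])
plan([.508,-.225,.16],22)
```

```text
811 [ 0.5066 -0.2193  0.1892] [array([ 0.5078, -0.2215]), array([0.0291, 0.021 ]), np.float64(23.0319)]
clk 2.8167 at [ 0.4982 -0.1903  0.2697] shift [-0.048  -0.0051  0.1462] dist 0.115 turn [-0.001 -0.002 -0.003] J [-20.9  10.1  -7.9  72.1   0.   47.2] F [-0.6  0.5  0.4] w 0.0853
```

Request:
arm_command(
  deltas=[
    [1,[-0.045,-0.005,0],[0,0,0]],
    [1,[-0.045,-0.005,0.02],[0,0,0]],
    [1,[-0.045,-0.005,0.05],[0,0,0]],
    [1,[-0.045,-0.005,0.08],[0,0,0]],
    [1,[-0.045,-0.005,0.11],[0,0,0]],
    [1,[-0.045,-0.005,0.135],[0,0,0]],
    [1,[-0.045,-0.005,0.146],[0,0,0]],
    [1,[-0.045,-0.005,0.146],[0,0,0]],
    [1,[-0.045,-0.005,0.146],[0,0,0]],
  ],
)

```text
clock: 3.57
tool_pos: [0.5078, -0.2222, 0.1611]
ee_rot: [[-0.375, 0.927, 0.0], [0.927, 0.375, 0.0], [0.0, 0.0, -1.0]]
force: [-0.2, -0.2, 0.6]
gripper_width: 0.0854
finger_force: 0.0
```

Run:
```python
from h import *
im,d=ctrl.capture("wrist"); cv2.imwrite("pics/w2.png",im[:,:,::-1])
plan([.508,-.223,.16],22)
```

```text
clk 3.6167 at [ 0.5083 -0.2227  0.1617] shift [-0.0002 -0.0006  0.0023] dist 0.002 turn [0.002 0.002 0.001] J [-23.7  15.2 -15.7  59.    0.   44.3] F [ 1.2  0.5 -0.5] w 0.0855
```

View pics/w2.png

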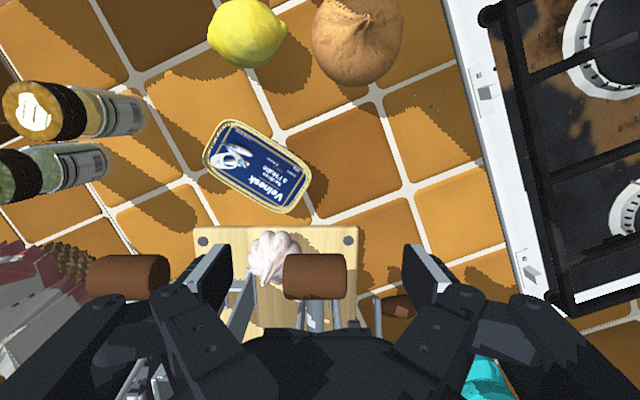

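The left roller at (315,276) sits between the pads at (215,280) and (428,272), so I'll close.

Request:
arm_command(
  deltas=[
    [0,[0,0,0],[0,0,0]],
    [0,[0,0,0],[0,0,0]],
    [0,[0,0,0],[0,0,0]],
    [0,[0,0,0],[0,0,0]],
    [0,[0,0,0],[0,0,0]],
    [0,[0,0,0],[0,0,0]],
    [0,[0,0,0],[0,0,0]],
    [0,[0,0,0],[0,0,0]],
  ],
  squeeze=25,
)

```text
clock: 4.28
tool_pos: [0.5072, -0.2235, 0.1609]
ee_rot: [[-0.374, 0.927, -0.001], [0.927, 0.374, -0.001], [-0.001, -0.001, -1.0]]
force: [-4.1, -0.9, 5.6]
gripper_width: 0.0292
finger_force: 30.3
```

Request:
arm_command(
  deltas=[
    [0,[0,0,-0.004],[0,0,0]],
    [0,[-0.001,0,-0.0105],[0,0,0]],
    [0,[-0.002,0,-0.0175],[0,0,0]],
    [0,[-0.0035,0,-0.0255],[0,0,0]],
    [0,[-0.0055,0,-0.0335],[0,0,0]],
    [0,[-0.008,0,-0.0425],[0,0,0]],
    [0,[-0.011,0,-0.052],[0,0,0]],
    [0,[-0.014,0,-0.06],[0,0,0]],
    [0,[-0.0165,0,-0.066],[0,0,0]],
    [0,[-0.0165,0,-0.066],[0,0,0]],
  ],
)

```text
clock: 5.12
tool_pos: [0.512, -0.2349, 0.2111]
ee_rot: [[-0.374, 0.927, -0.0], [0.927, 0.374, -0.0], [0.0, -0.001, -1.0]]
force: [-5.0, -2.0, -1.8]
gripper_width: 0.0295
finger_force: 28.0
```

```bash
cat > look.py <<'E'
from h import *
import sys
im,d=ctrl.capture("top"); P=cloud("top",d); s=ctrl.sense()
print("clk",s["clock"],s["tool_pos"].round(4),"F",s["force"].round(1),"ff",s["finger_force"],"w",s["gripper_width"])
for n,c in [("tin",(.586,-.408)),("jar",(.499,-.439))]:
    k=np.linalg.norm(P[:,:,:2]-c,axis=2)<.02
    Q=P[k]; print(n,len(Q),np.percentile(Q[:,2],[10,50,90]).round(4))
if len(sys.argv)>1:
    im2,_=ctrl.capture("scene")
    cv2.imwrite(f"pics/{sys.argv[1]}.png",np.hstack([cv2.resize(im[150:300,260:420],(400,375)),cv2.resize(im2[110:270,290:460],(398,375))])[:,:,::-1])
E
python3 look.py l1
```

```text
clk 5.1667 [ 0.5119 -0.2347  0.2107] F [-5.2 -0.9 -1.2] ff 28.0504247546196 w 0.029392550439801334
tin 301 [0.2023 0.2041 0.2058]
jar 324 [0.211  0.2126 0.2142]
```

View pics/l1.png

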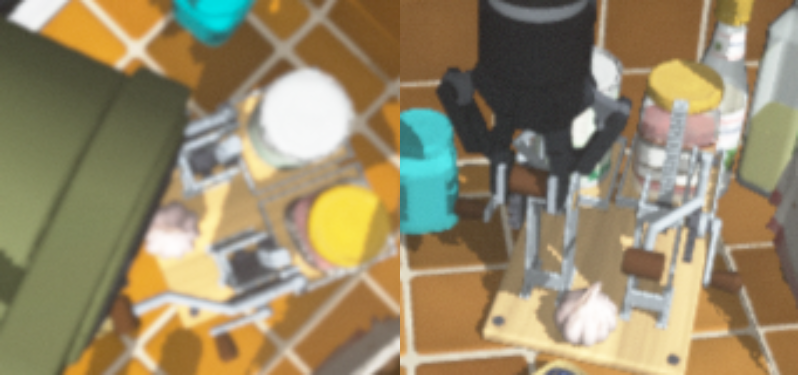

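The roller is held up at 50 mm (in the fingers, right panel ~(525,182)). The tin's top has already sunk from 213 to 204 mm, while the jar is unchanged. I'll hold.

Request:
arm_command(
  deltas=[
    [0,[0,0,0],[0,0,0]],
    [0,[0,0,0],[0,0,0]],
    [0,[0,0,0],[0,0,0]],
    [0,[0,0,0],[0,0,0]],
    [0,[0,0,0],[0,0,0]],
    [0,[0,0,0],[0,0,0]],
    [0,[0,0,0],[0,0,0]],
    [0,[0,0,0],[0,0,0]],
    [0,[0,0,0],[0,0,0]],
    [0,[0,0,0],[0,0,0]],
  ],
)

```text
clock: 6.05
tool_pos: [0.5119, -0.2346, 0.2104]
ee_rot: [[-0.374, 0.927, -0.001], [0.927, 0.374, -0.0], [0.0, -0.001, -1.0]]
force: [-4.9, -0.7, -0.7]
gripper_width: 0.0289
finger_force: 28.1
```

Request:
arm_command(
  deltas=[
    [0,[0,0,0],[0,0,0]],
    [0,[0,0,0],[0,0,0]],
    [0,[0,0,0],[0,0,0]],
    [0,[0,0,0],[0,0,0]],
    [0,[0,0,0],[0,0,0]],
    [0,[0,0,0],[0,0,0]],
    [0,[0,0,0],[0,0,0]],
    [0,[0,0,0],[0,0,0]],
    [0,[0,0,0],[0,0,0]],
    [0,[0,0,0],[0,0,0]],
  ],
)

```text
clock: 6.88
tool_pos: [0.5119, -0.2346, 0.2104]
ee_rot: [[-0.374, 0.927, -0.001], [0.927, 0.374, -0.0], [0.0, -0.001, -1.0]]
force: [-5.6, -1.9, -0.3]
gripper_width: 0.0298
finger_force: 28.1
```

Request:
arm_command(
  deltas=[
    [0,[0,0,0],[0,0,0]],
    [0,[0,0,0],[0,0,0]],
    [0,[0,0,0],[0,0,0]],
    [0,[0,0,0],[0,0,0]],
    [0,[0,0,0],[0,0,0]],
    [0,[0,0,0],[0,0,0]],
    [0,[0,0,0],[0,0,0]],
    [0,[0,0,0],[0,0,0]],
    [0,[0,0,0],[0,0,0]],
    [0,[0,0,0],[0,0,0]],
  ],
)

```text
clock: 7.72
tool_pos: [0.5119, -0.2346, 0.2104]
ee_rot: [[-0.374, 0.927, -0.001], [0.927, 0.374, -0.0], [0.0, -0.001, -1.0]]
force: [-5.9, -0.6, -0.5]
gripper_width: 0.0294
finger_force: 28.1
```

```bash
python3 look.py
```

```text
clk 7.7667 [ 0.5119 -0.2346  0.2104] F [-5.2 -0.7 -0.1] ff 28.101006746292114 w 0.029984172531812694
tin 277 [0.1634 0.1651 0.167 ]
jar 322 [0.2113 0.2128 0.2144]
```

Request:
arm_command(
  deltas=[
    [0,[0,0,0],[0,0,0]],
    [0,[0,0,0],[0,0,0]],
    [0,[0,0,0],[0,0,0]],
    [0,[0,0,0],[0,0,0]],
    [0,[0,0,0],[0,0,0]],
    [0,[0,0,0],[0,0,0]],
    [0,[0,0,0],[0,0,0]],
    [0,[0,0,0],[0,0,0]],
    [0,[0,0,0],[0,0,0]],
    [0,[0,0,0],[0,0,0]],
  ],
)

```text
clock: 8.6
tool_pos: [0.5118, -0.2346, 0.2104]
ee_rot: [[-0.374, 0.927, -0.001], [0.927, 0.374, -0.0], [0.0, -0.001, -1.0]]
force: [-6.2, -1.8, -0.1]
gripper_width: 0.0296
finger_force: 28.1
```

Request:
arm_command(
  deltas=[
    [0,[0,0,0],[0,0,0]],
    [0,[0,0,0],[0,0,0]],
    [0,[0,0,0],[0,0,0]],
    [0,[0,0,0],[0,0,0]],
    [0,[0,0,0],[0,0,0]],
    [0,[0,0,0],[0,0,0]],
    [0,[0,0,0],[0,0,0]],
    [0,[0,0,0],[0,0,0]],
    [0,[0,0,0],[0,0,0]],
    [0,[0,0,0],[0,0,0]],
  ],
)

```text
clock: 9.43
tool_pos: [0.5118, -0.2346, 0.2104]
ee_rot: [[-0.374, 0.927, -0.001], [0.927, 0.374, -0.0], [0.0, -0.001, -1.0]]
force: [-5.2, 0.3, -0.3]
gripper_width: 0.0299
finger_force: 28.1
```

Request:
arm_command(
  deltas=[
    [0,[0,0,0],[0,0,0]],
    [0,[0,0,0],[0,0,0]],
    [0,[0,0,0],[0,0,0]],
    [0,[0,0,0],[0,0,0]],
    [0,[0,0,0],[0,0,0]],
    [0,[0,0,0],[0,0,0]],
    [0,[0,0,0],[0,0,0]],
    [0,[0,0,0],[0,0,0]],
    [0,[0,0,0],[0,0,0]],
    [0,[0,0,0],[0,0,0]],
  ],
)

```text
clock: 10.27
tool_pos: [0.5119, -0.2346, 0.2104]
ee_rot: [[-0.374, 0.927, -0.001], [0.927, 0.374, -0.0], [0.0, -0.001, -1.0]]
force: [-5.4, -1.0, -1.0]
gripper_width: 0.0292
finger_force: 28.1
```

```bash
python3 look.py
```

```text
clk 10.3167 [ 0.5119 -0.2346  0.2104] F [-5.5 -1.5 -0.7] ff 28.101581633090973 w 0.02963190846357959
tin 256 [0.1351 0.1368 0.1386]
jar 327 [0.211  0.2126 0.2141]
```

Request:
arm_command(
  deltas=[
    [0,[0,0,0],[0,0,0]],
    [0,[0,0,0],[0,0,0]],
    [0,[0,0,0],[0,0,0]],
    [0,[0,0,0],[0,0,0]],
    [0,[0,0,0],[0,0,0]],
    [0,[0,0,0],[0,0,0]],
    [0,[0,0,0],[0,0,0]],
    [0,[0,0,0],[0,0,0]],
    [0,[0,0,0],[0,0,0]],
    [0,[0,0,0],[0,0,0]],
  ],
)

```text
clock: 11.15
tool_pos: [0.5118, -0.2346, 0.2104]
ee_rot: [[-0.374, 0.927, -0.001], [0.927, 0.374, -0.0], [0.0, -0.001, -1.0]]
force: [-4.8, -1.3, -0.6]
gripper_width: 0.0291
finger_force: 28.1
```

```bash
python3 look.py l2
```

```text
clk 11.2 [ 0.5118 -0.2346  0.2104] F [-4.8 -0.2 -0.8] ff 28.101439476013184 w 0.029662116384752808
tin 257 [0.1348 0.1367 0.1386]
jar 327 [0.2108 0.2126 0.2141]
```

View pics/l2.png

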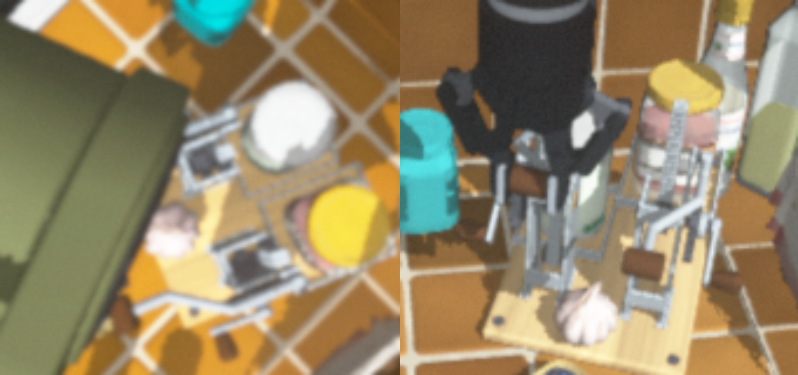

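The tin has stopped with its top at 137 mm, unchanged for 0.9 s, so its shelf is at the bottom. The jar's top is still at 213 mm. I'll let the pawl down along the same arc.

Request:
arm_command(
  deltas=[
    [0,[0.0025,0,0.006],[0,0,0]],
    [0,[0.0055,0,0.014],[0,0,0]],
    [0,[0.0085,0,0.0235],[0,0,0]],
    [0,[0.011,0,0.0325],[0,0,0]],
    [0,[0.013,0,0.0405],[0,0,0]],
    [0,[0.0145,0,0.0475],[0,0,0]],
    [0,[0.0155,0,0.054],[0,0,0]],
    [0,[0.0165,0,0.06],[0,0,0]],
    [0,[0.0165,0,0.064],[0,0,0]],
    [0,[0.0165,0,0.064],[0,0,0]],
  ],
)

```text
clock: 12.08
tool_pos: [0.5073, -0.2235, 0.1621]
ee_rot: [[-0.374, 0.927, -0.001], [0.927, 0.374, -0.001], [-0.001, -0.001, -1.0]]
force: [-7.0, -1.5, 0.6]
gripper_width: 0.0294
finger_force: 29.2
```

Request:
arm_command(
  deltas=[
    [1,[0,0,0],[0,0,0]],
    [1,[0,0,0],[0,0,0]],
    [1,[0,0,0],[0,0,0]],
    [1,[0,0,0],[0,0,0]],
    [1,[0,0,0],[0,0,0]],
    [1,[0,0,0],[0,0,0]],
    [1,[0,0,0],[0,0,0]],
    [1,[0,0,0],[0,0,0]],
  ],
)

```text
clock: 12.75
tool_pos: [0.5077, -0.223, 0.1619]
ee_rot: [[-0.374, 0.927, 0.0], [0.927, 0.374, 0.0], [0.0, 0.0, -1.0]]
force: [0.7, -0.3, -0.3]
gripper_width: 0.0853
finger_force: 0.0
```

Request:
arm_command(
  deltas=[
    [1,[0,0,-0.03],[0,0,0]],
    [1,[0,0,-0.07],[0,0,0]],
    [1,[0,0,-0.11],[0,0,0]],
    [1,[0.02,0,-0.14],[0,0,0]],
    [1,[0.07,0,-0.14],[0,0,0]],
    [1,[0.12,0,-0.14],[0,0,0]],
    [1,[0.16,0,-0.14],[0,0,0]],
    [1,[0.2,0,-0.14],[0,0,0]],
    [1,[0.2,0,-0.14],[0,0,0]],
    [1,[0.2,0,-0.14],[0,0,0]],
  ],
)

```text
clock: 13.58
tool_pos: [0.4512, -0.0829, 0.2673]
ee_rot: [[-0.376, 0.926, 0.001], [0.926, 0.376, -0.0], [-0.001, 0.001, -1.0]]
force: [1.1, 0.1, -0.3]
gripper_width: 0.0849
finger_force: 0.0
```

```bash
python3 look.py l3
python3 - <<'E'
from h import *
im,d=ctrl.capture("scene"); P=cloud("scene",d); im=im.astype(int)
for k,(a,b,c,e) in {"L":(333,195,356,225),"R":(384,214,407,232)}.items():
    q=P[b:e,a:c].reshape(-1,3); col=im[b:e,a:c].reshape(-1,3)
    Q=q[(q[:,2]>.15)&(q[:,2]<.25)&(col[:,0]-col[:,2]>25)]; print(k,len(Q),Q.mean(0).round(4),Q[:,2].max().round(4))
E
```

```text
clk 13.6333 [ 0.4518 -0.0837  0.2672] F [ 0.9 -0.2 -0.4] ff 0.0 w 0.08547151000646211
tin 255 [0.1349 0.1368 0.1386]
jar 326 [0.211  0.2126 0.2141]<stdin>:5: RuntimeWarning: Mean of empty slice.
  ret = um.true_divide(
Traceback (most recent call last):
ValueError: zero-size array to reduction operation maximum which has no identity
```

View pics/l3.png

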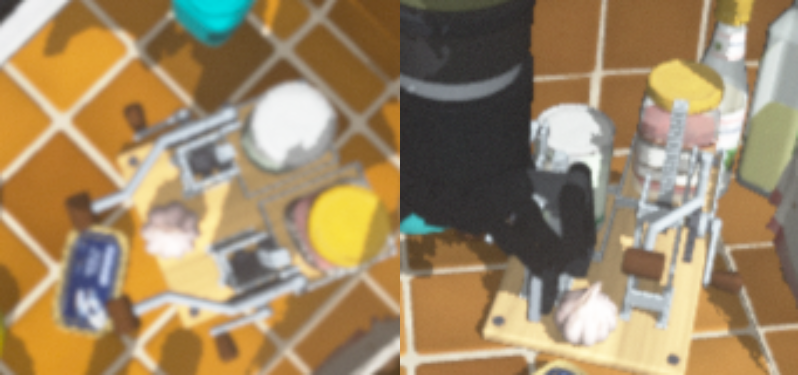

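In the top panel the tin is down and upright at (290,125), and the jar is up at (347,225). Both pawl rollers are free, at (80,210) and (122,312). I'll check the left roller's height in the top camera's depth and hand in if it is down.

Run:
```python
from h import *
im,d=ctrl.capture("top"); P=cloud("top",d); im=im.astype(int); ok=[]
for k,(a,b,c,e) in {"L":(282,224,303,246),"R":(298,266,319,288)}.items():
    q=P[b:e,a:c].reshape(-1,3); col=im[b:e,a:c].reshape(-1,3)
    Q=q[(q[:,2]>.15)&(q[:,2]<.25)&(col[:,0]-col[:,2]>25)]; print(k,len(Q),Q.mean(0).round(4),Q[:,2].max().round(4)); ok.append(len(Q)>80 and abs(Q[:,2].mean()-.189)<.005)
print(ok, ctrl.sense()["clock"])
if all(ok): print(ctrl.job_done())
```

```text
L 149 [ 0.508  -0.2274  0.1889] 0.1939
R 155 [ 0.4252 -0.2624  0.1889] 0.194
[np.True_, np.True_] 13.7833
the job is handed in; nothing more can be done
None
```

The tin's shelf is all the way down, its pawl is back on its wheel and released, the jar's shelf is still up, and I handed the job in at 13.8 s.

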